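# Find the heavy edge of a capped wedge-prism cell and hold it base down

### The job

The black capped cell on the roller stand holds a wedge prism whose thick, heavy edge cannot be seen from outside. Turn the cell by hand by its rim to find which side is heavy, then hold the rim with the heavy side straight down, and finish while still gripping it motionless there; do not disturb the other things on the bench.

Things in the scene. Friction and masses are not known exactly. Their poses are not given: they have to be found in the camera images.
- stand: the grey roller stand, fixed to the bench: base 230 mm along its y, 105 mm along its x, origin under its centre at bench level; z up. Four steel rollers keep the cell captive from below and from the sides. Its upright cheeks, 80 to 110 mm either side of the axis, rise to 150 mm above the bench; the cell above that is free for a gripper coming from above
- axle (a point): the centre of the cell, on its level turning axis; a fixed point of the stand, 125 mm above the bench. Its x is the turning axis, level, pointing roughly away from the robot; y is level across the stand, z up
- cell: the cell: a flat black drum, 150 mm in diameter, 32 mm wide along the turning axis, closed and flat on both faces, knurled rim; origin at its centre. It turns endlessly about its x (the turning axis). Pinch the rim from above, one finger on each face; the gripper may swing with it. Its z points from the centre to the index line
- index (a point): the long white index line of the cell, where it crosses the rim, 75 mm from the centre; it also runs 50 mm towards the centre on both faces (eleven short lines mark the other 30 degree steps). It tells nothing of the heavy side, which differs every time. At the rim the weight is felt as 0.6 to 1.3 N when the heavy side is level with the axle, the rollers' drag as 0.3 N
- rim_top (a point): top of the rim when the cell is at rest on the stand (fixed point, 75 mm over the axle). Let go, the cell creeps round by its own weight within some 2 to 3 s, without swinging, and stops 12 to 28 degrees before its heavy side is straight down, equally far from either side. Nearer than that to straight down (or straight up) it stays where it is put
- eyepiece_mid (a point): bystander: a black eyepiece with a steel barrel, standing, 46 mm across, 74 mm tall; point at its centre
- ring_nut_mid (a point): bystander: a bare aluminium ring lying flat, 60 mm across, 14 mm tall; point at its centre
- lens_cell_mid (a point): bystander: a lens in a black mount lying flat, 68 mm across, 24 mm tall; point at its centre
- blower_mid (a point): bystander: a black rubber dust blower standing on its bulb, 62 mm across, 115 mm tall; point on its axis 40 mm up
- binoculars_mid (a point): bystander: binoculars lying flat, 140 mm long, 120 mm wide, 55 mm tall; point between the tubes, half-way up
- driver_grip (a point): bystander: a screwdriver with a black handle, 140 mm long, lying; point on its handle
- spare_cell_mid (a point): bystander: a lens in a dark steel mount lying flat, 84 mm across, 30 mm tall; point at its centre

How it is judged:
By the outcome, as a careful person would: the job done as asked, in the order asked, and still so for the second after the job is handed in, while the arm keeps its last pose, push and grip.
It also fails if it takes over 54 s, if anything falls off the work surface, if the arm or the gripper's body presses on something with over 40 N, if the wrist force passes 120 N, or if a joint passes its speed limit or range.

### The arm

A 7-joint arm with a two-finger parallel gripper is mounted at the origin on the work surface. World frame = base frame: x ahead of the robot, y to its left, z up, the work surface at z = 0. Lengths are in m, angles in rad, forces in N, time in s.
With the tool pointing down it reaches from about 0.4 to 0.85 m from the base axis. Payload 10.4 kg.
Tool frame: the origin (TCP) lies at the very end of the fingers, on their centre line; the grasp point (between the pads) lies 19 mm behind it (manip.grip_point_offset is the z of the grasp point in the tool frame, in m); z points along the fingers, y is the direction in which the jaws open and shut (so a half turn about z gives the same grasp; the last joint's range is limited). The gripper opens to 85 mm and grips with 20 to 120 N. Pads are 22 mm wide; open, the fingers measure 114 mm over their backs; the gripper's body (76 mm by 85 mm) begins 54 mm behind the grasp point. The pads swing forward as they close: fully open they stand 13 mm farther back than shut.
Start: joints at [-1.354, 0.332, -0.065, 1.46, 0.022, 1.35, -0.088], TCP at [0.148, 0.607, 0.231] pointing down, gripper open.
Joint ranges: [-2.6, 2.6], [-0.5, 2.12], [-1.47, 1.34], [0.16, 2.42], [-1.27, 4.41], [0.06, 2.06], [-2.6, 2.6]. Speed limits (rad/s): [2.22, 2.22, 2.79, 2.79, 3.14, 3.14, 3.14].

### API

Orientations are given as a unit quaternion [x, y, z, w].
In Python, from workcell import manip, camera, get_calibration, hand_in gives the robot as it stands.
- The arm moves only by the shell command python3 -m pendant 'ROWS' [FORCE]. ROWS is JSON, a list of rows, each a list of 5 numbers: the shift along the tool's x, y, z in units of 40 mm (1.0 is 40 mm), then the turn about the tool's z in units of 6 degrees (1.0 is 6 degrees), then the closure, from 0 (fully open) to 1 (shut). A call has 1 to 5 rows; each row is the pose to reach, as a shift and turn from the pose commanded when the call began, along the tool's axes at that moment; what a row does not reach only later rows make up. A row lasts 1/8 s, in which the tool goes at most 62.5 mm and 10.7 degrees, less where a joint would pass 70% of its speed; a pose out of reach is approached as far as the arm can. A call with a gripper value outside its range is refused whole. The fingers move at their own pace and stop on an object; FORCE is the grip in N (left out, the last holds). Time passes only in rows, so rows that repeat a pose let the fingers close. It gives the time, the measured TCP pose, the force and the opening at its end, in the units of the state.
- manip.get_obs(): the state, without advancing time (a new reading comes with each control period).
- camera(name): name is "scene" or "top"; returns (picture, depth): 480x640x3 uint8, red, green, blue; 480x640 float32, m along the optical axis (not along the pixel's ray), 0 where there is no reading.
- get_calibration(name): a dict with "vfov" (degrees; the focal length in pixels is half the picture's height over the tangent of half this angle, whatever the lens; pixels are square), "cx", "cy" (the principal point, pixels), "position" and "rotation" of the camera in the world. Camera axes: x right, y down, z forward; pixel columns grow to the right and rows downward; lengths in m; the calibration is good to about 2 mm. A picture is of the moment at which its call begins. get_calibration takes no time and is no camera call.
- hand_in(): hands the job in, once; it reports no verdict.
The state is a dict: "clock": time; "joint_pos": joint angles; "joint_velocities": joint speeds; "tau": joint torques, N m; "position": TCP position; "ee_rot": TCP orientation; "ft_force": force on the tool from outside, world axes, zero at the start; "torque": the same for the moment, N m; "grip_width": opening from 0.0 (shut) to 1.0 (fully open).
Only numpy, scipy, OpenCV 4.12 (cv2) and the standard library are available. Lean on these libraries where they do the work, as an engineer would, in place of code of your own. Each camera call takes 0.05 s, during which the arm holds its last target.

## Working session

There is one attempt and no reset: what is moved stays moved. The work goes in short steps, Python scripts to look and compute and a shell command to move; the robot and the scene stay as the last step left them, time stands still between calls to the robot, and variables do not carry over. Pictures are saved under pics/ and viewed, and the job is handed in when it is done.

```bash
ls; mkdir -p pics
cat > h.py <<'E'
import numpy as np,cv2,json
from workcell import manip,camera,get_calibration
def cal(n):
    c=get_calibration(n);f=240/np.tan(np.radians(c['vfov'])/2)
    return c,f,np.array(c['position']),np.array(c['rotation'])
def ray(n,u,v):
    c,f,p,R=cal(n)
    if R.shape!=(3,3):
        from scipy.spatial.transform import Rotation as Ro
        R=Ro.from_quat(R).as_matrix()
    return p,R@np.array([(u-c['cx'])/f,(v-c['cy'])/f,1.])
def onz(n,u,v,z):
    p,d=ray(n,u,v);return p+d*(z-p[2])/d[2]
def pt(n,u,v,dep):
    p,d=ray(n,u,v);return p+d*dep
def proj(n,P):
    c,f,p,R=cal(n)
    q=R.T@(np.array(P)-p);return c['cx']+f*q[0]/q[2],c['cy']+f*q[1]/q[2]
E
python3 - <<'E'
from h import *
for n in('scene','top'):
    a,d=camera(n);cv2.imwrite(f'pics/{n}0.png',a[:,:,::-1]);np.save(f'{n}0.npy',d)
    print(get_calibration(n))
print(manip.get_obs(),manip.grip_point_offset)
E
```

```text
pics
{'vfov': 43.1715628380888, 'cx': 315.584714833399, 'cy': 231.86872580610756, 'position': array([1.27125794, 0.94742986, 0.96395546]), 'rotation': array([ 0.27674437,  0.84215851, -0.43613101, -0.15482682])}
{'vfov': 47.65935578502288, 'cx': 327.0747340243039, 'cy': 236.14990735990435, 'position': array([0.37382844, 0.01011353, 1.20944048]), 'rotation': array([ 0.71294655, -0.69661763,  0.06056692, -0.05256182])}
{'clock': 0.1, 'joint_pos': array([-1.35363617,  0.33284305, -0.06472252,  1.46084573,  0.02160654,
        1.34990055, -0.08852248]), 'joint_velocities': array([-0.00037446, -0.00187856, -0.00049605, -0.00342375,  0.00179612,
       -0.00132628, -0.0008592 ]), 'tau': array([ 1.48351086e-03, -6.26751137e+01,  4.92465030e-02, -3.92426884e+01,
        1.64423377e-02,  7.05768602e-03, -9.54594611e-06]), 'position': array([0.14833132, 0.60680077, 0.23057963]), 'ee_rot': array([ 1.19583579e-01,  9.92823924e-01, -6.48520235e-04, -4.95554964e-05]), 'ft_force': array([ 0.29269942, -0.22949103,  0.08769142]), 'torque': array([ 0.02074335,  0.01780071, -0.01552747]), 'grip_width': 1.0012924038772695} -0.0187
```

```bash
sed -i 's/    return c,f,np.array(c\[.position.\]),np.array(c\[.rotation.\])/    from scipy.spatial.transform import Rotation as Ro\n    return c,f,np.array(c["position"]),Ro.from_quat(c["rotation"]).as_matrix()/' h.py; cat h.py|head -8
```

```text
import numpy as np,cv2,json
from workcell import manip,camera,get_calibration
def cal(n):
    c=get_calibration(n);f=240/np.tan(np.radians(c['vfov'])/2)
    from scipy.spatial.transform import Rotation as Ro
    return c,f,np.array(c["position"]),Ro.from_quat(c["rotation"]).as_matrix()
def ray(n,u,v):
    c,f,p,R=cal(n)
```

View pics/scene0.png

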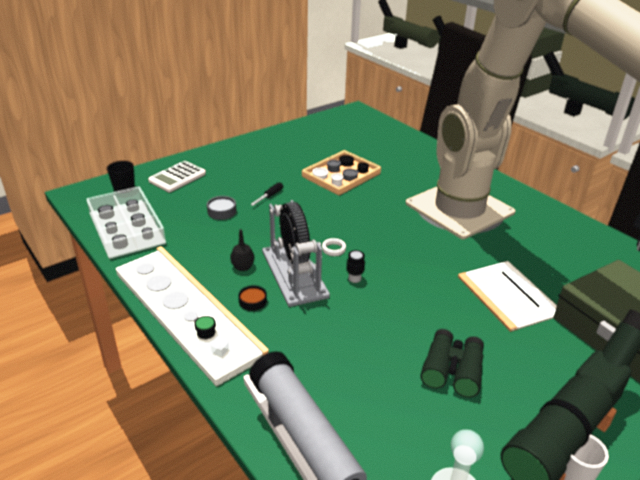

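View pics/top0.png

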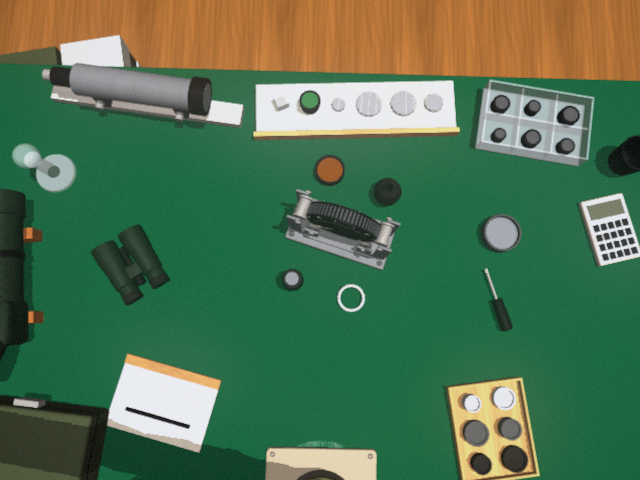

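Run:
```python
from h import *
for n in('scene','top'):
    d=np.load(f'{n}0.npy');a=cv2.imread(f'pics/{n}0.png')
    print(n,'base',proj(n,[0,0,0]),'tcp',proj(n,[.148,.607,.231]))
    x,y,w,h=(255,190,90,120) if n=='scene' else (275,175,135,100)
    cv2.imwrite(f'pics/{n}0z.png',cv2.resize(a[y:y+h,x:x+w],None,fx=5.5,fy=5,interpolation=cv2.INTER_CUBIC))
d=np.load('top0.npy')
for u,v in[(383,265),(288,238),(345,220),(298,202),(390,228),(320,250),(330,212),(360,225)]:
    print(u,v,pt('top',u,v,d[v,u]).round(4))
```

```text
scene base (np.float64(459.2622434512019), np.float64(207.64158646374108)) tcp (np.float64(657.4391430350138), np.float64(267.4231574041782))
top base (np.float64(320.3505292296725), np.float64(505.31986270552704)) tcp (np.float64(-34.24980895794505), np.float64(450.4618861384786))
383 265 [ 0.5054 -0.1264  0.0147]
288 238 [0.5612 0.0857 0.0113]
345 220 [ 0.5689 -0.0328  0.1996]
298 202 [0.6349 0.0641 0.0515]
390 228 [ 0.5647 -0.1245  0.149 ]
320 250 [ 0.5377  0.0137 -0.0014]
330 212 [ 0.5848 -0.0041  0.1936]
360 225 [ 0.5609 -0.0617  0.1944]
```

View pics/top0z.png

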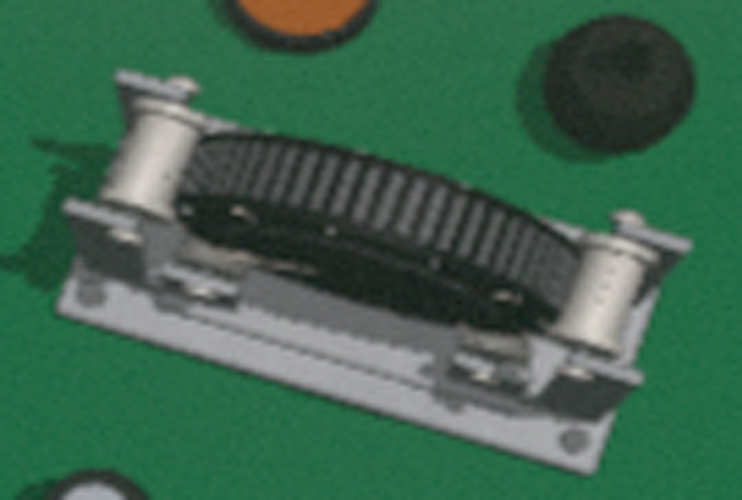

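View pics/scene0z.png

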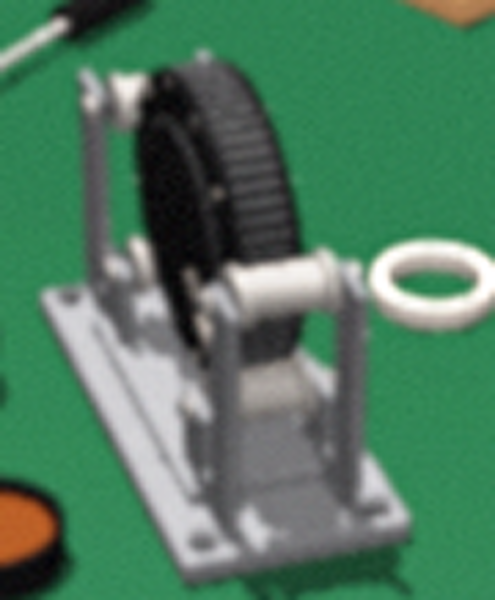

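```bash
cat >> h.py <<'E'
def cloud(n,d):
    c,f,p,R=cal(n);v,u=np.mgrid[:480,:640]
    return (np.stack([(u-c['cx'])/f*d,(v-c['cy'])/f*d,d],-1))@R.T+p
E
python3 - <<'E'
from h import *
for n in('top','scene'):
    d=np.load(f'{n}0.npy');P=cloud(n,d)
    m=(d>0)&(abs(P[...,0]-.57)<.12)&(abs(P[...,1]+.03)<.14)
    q=P[m&(P[...,2]>.165)&(P[...,2]<.215)]
    r=cv2.minAreaRect(q[:,:2].astype(np.float32)*1000);print(n,len(q),r,q.mean(0),q.max(0))
    box=cv2.boxPoints(r);print(box.round(1))
    # base plate top z~0.01
    q=P[m&(abs(P[...,2]-.010)<.006)];r=cv2.minAreaRect(q[:,:2].astype(np.float32)*1000);print(len(q),r)
    # base by color
    
a=cv2.imread('pics/top0.png');hsv=cv2.cvtColor(a,cv2.COLOR_BGR2HSV)
mask=((hsv[...,1]<70)&(hsv[...,2]>70)).astype(np.uint8)
mask[:185]=0;mask[275:]=0;mask[:,:275]=0;mask[:,410:]=0
cv2.imwrite('pics/m.png',mask*255)
E
```

```text
top 1236 ((577.7787475585938, -32.512939453125), (130.53001403808594, 35.19395446777344), 72.45623779296875) [ 0.57600441 -0.03173501  0.18838233] [0.61143016 0.03076427 0.20458324]
[[ 541.3  -89.4]
 [ 574.9 -100. ]
 [ 614.2   24.4]
 [ 580.7   35. ]]
1234 ((570.218017578125, -30.067108154296875), (239.58653259277344, 279.46893310546875), 0.08059505373239517)
scene 591 ((582.2074584960938, -26.79444122314453), (130.7487335205078, 35.30509948730469), 74.6597671508789) [ 0.59034748 -0.01139744  0.18582304] [0.61491516 0.03564576 0.20506394]
[[547.9 -85.2]
 [581.9 -94.5]
 [616.5  31.6]
 [582.5  40.9]]
1010 ((570.2235717773438, -28.8603515625), (277.4148254394531, 239.25949096679688), 89.9330825805664)
```

View pics/m.png

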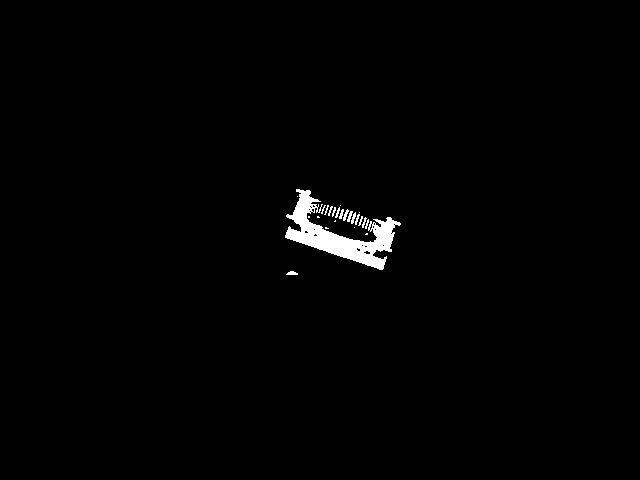

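Run:
```python
from h import *
m=cv2.imread('pics/m.png',0)
# front-bottom edge: lowest mask pixel per column
pts=[]
for u in range(292,380):
    v=np.nonzero(m[:,u])[0]
    v=v[v<272]
    pts.append((u,v.max()+.5))
l=cv2.fitLine(np.array(pts,np.float32),cv2.DIST_HUBER,0,.01,.01).ravel();print(l)
A=[onz('top',u,l[3]+(u-l[2])*l[1]/l[0],.012) for u in(286,384)]
A=np.array(A);print(A);e=A[0]-A[1];print(np.degrees(np.arctan2(e[1],e[0])),np.linalg.norm(e))
# knurl rim silhouettes lines: top slab z>.195
for n in('top','scene'):
    d=np.load(f'{n}0.npy');P=cloud(n,d)
    mm=(d>0)&(abs(P[...,0]-.57)<.12)&(abs(P[...,1]+.03)<.14)
    for lo in(.165,.18,.19):
        q=P[mm&(P[...,2]>lo)&(P[...,2]<.215)]
        r=cv2.minAreaRect(q[:,:2].astype(np.float32)*1000);print(n,lo,r)
```

```text
[9.4852859e-01 3.1669146e-01 3.4500000e+02 2.5760001e+02]
[[ 0.56124946  0.09011441  0.012     ]
 [ 0.49322819 -0.12897941  0.012     ]]
72.75218827632352 0.22941010268441345
top 0.165 ((577.7787475585938, -32.512939453125), (130.53001403808594, 35.19395446777344), 72.45623779296875)
top 0.18 ((579.0475463867188, -30.728252410888672), (109.26176452636719, 33.66828155517578), 72.97249603271484)
top 0.19 ((578.9835205078125, -31.255313873291016), (82.34461212158203, 33.146324157714844), 72.17040252685547)
scene 0.165 ((582.2074584960938, -26.79444122314453), (130.7487335205078, 35.30509948730469), 74.6597671508789)
scene 0.18 ((582.2651977539062, -26.37421417236328), (102.96125793457031, 35.31338882446289), 74.5510482788086)
scene 0.19 ((581.1819458007812, -27.818904876708984), (86.2897720336914, 34.10631561279297), 72.06727600097656)
```

```bash
cat >> h.py <<'E'
C=np.array([.5785,-.0330,.125]);YAW=np.radians(-17.3)
X=np.array([np.cos(YAW),np.sin(YAW),0]);Y=np.array([-X[1],X[0],0]);Z=np.array([0,0,1.])
# angle phi: 0 = top, + toward +Y
def projv(n,P):
    c,f,p,R=cal(n);q=(P-p)@R
    return (c['cx']+f*q[...,0]/q[...,2]).astype(np.float32),(c['cy']+f*q[...,1]/q[...,2]).astype(np.float32)
def unroll(n,img):
    # rows: axial from +X face inner(r=25) ->rim->-X face ; cols: phi -180..180
    ph=np.radians(np.arange(-180,180,.5))
    prof=[(r,.016) for r in np.linspace(.02,.075,56)]+[(.075,a) for a in np.linspace(.016,-.016,33)]+[(r,-.016) for r in np.linspace(.075,.02,56)]
    out=[]
    for r,a in prof:
        P=C+a*X+r*(np.outer(np.sin(ph),Y)+np.outer(np.cos(ph),Z))
        out.append(cv2.remap(img,*[q[None] for q in projv(n,P)],cv2.INTER_CUBIC)[0])
    return np.array(out)
def look(tag):
    for n in('top','scene'):
        a,d=camera(n);a=a[:,:,::-1].copy();cv2.imwrite(f'pics/{n}_{tag}.png',a);np.save(f'{n}_{tag}.npy',d)
        show(n,tag,a)
    print(manip.get_obs()['clock'])
def show(n,tag,a):
    o=unroll(n,a);o=cv2.resize(o,None,fx=1,fy=2)
    for g in range(-180,180,30): cv2.putText(o,str(g),((g+180)*2,10),0,.35,(0,255,255),1); o[12:18,(g+180)*2]=(0,255,255)
    cv2.imwrite(f'pics/u_{n}_{tag}.png',o)
E
python3 - <<'E'
from h import *
ims=[]
for n in('top','scene'):
    a=cv2.imread(f'pics/{n}0.png');show(n,'0',a);ims.append(cv2.imread(f'pics/u_{n}_0.png'))
cv2.imwrite('pics/u0.png',np.vstack(ims))
for n in('top','scene'):
    a=cv2.imread(f'pics/{n}0.png');
    for ax in(.016,-.016):
        for p in range(0,360,10):
            u,v=proj(n,C+ax*X+.075*(np.sin(np.radians(p))*Y+np.cos(np.radians(p))*Z));a[int(v+.5),int(u+.5)]=(0,0,255)
    u,v=map(int,proj(n,C));cv2.imwrite(f'pics/chk_{n}.png',cv2.resize(a[v-55:v+45,u-70:u+70],None,fx=5,fy=5,interpolation=cv2.INTER_NEAREST))
E
```

```text
(no output)
```

View pics/u0.png

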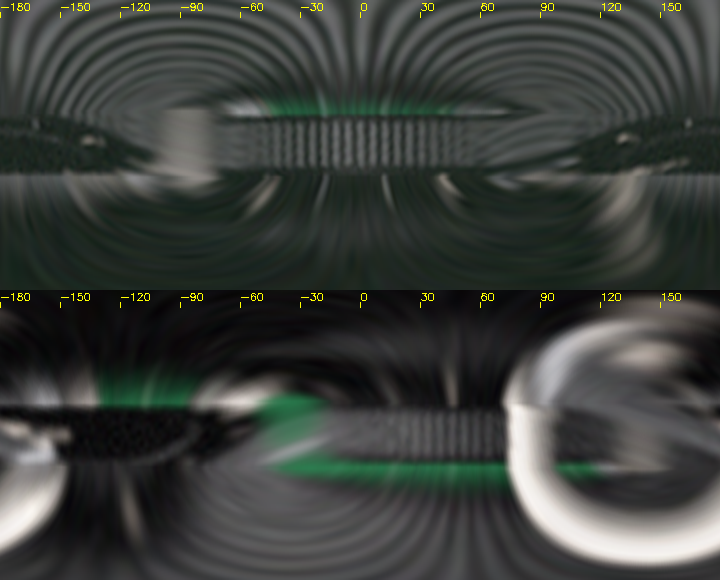

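View pics/chk_top.png

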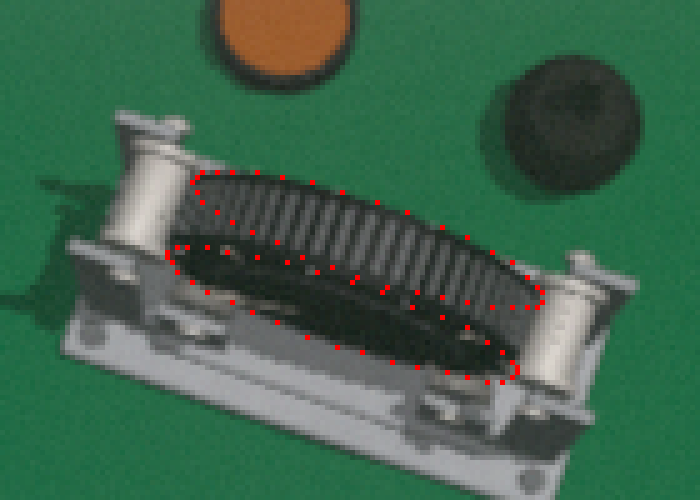

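View pics/chk_scene.png

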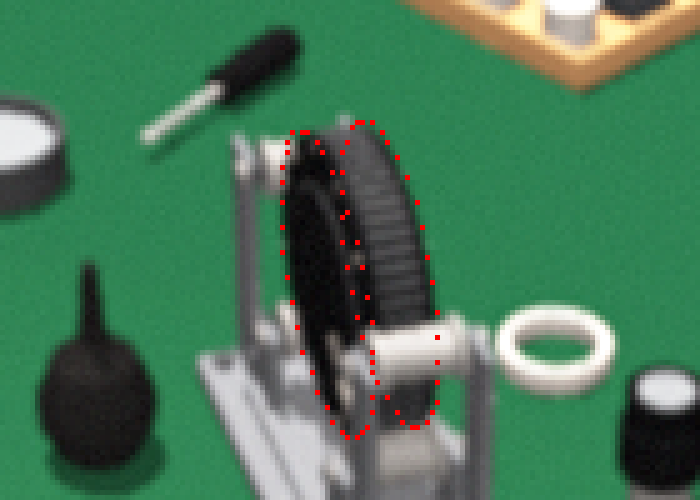

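```bash
python3 -m pendant '[[-0.7,-0.6,-0.5,1,0],[-1.8,-1.6,-1,2.5,0],[-2.9,-2.6,-1,4,0],[-4,-3.6,-1,5.5,0],[-5.1,-4.6,-1,7,0]]' 20
```

```text
clock: 0.72
position: [0.3037, 0.378, 0.2711]
ee_rot: [0.47, 0.883, -0.0, -0.0]
ft_force: [0.6, -0.1, 0.3]
grip_width: 0.999
```

```bash
cat >> h.py <<'E'
from scipy.spatial.transform import Rotation as Ro
def need(target,yawy=None):
    o=manip.get_obs();R=Ro.from_quat(o['ee_rot']).as_matrix();d=R.T@(np.array(target)-o['position'])/.04
    y=R[:,1];cur=np.degrees(np.arctan2(y[1],y[0]));t=-( -17.3-cur);t=(t+180)%360-180
    print('shift',d.round(3),'turn',round(t/6,3),'pos',o['position'].round(4),'clk',round(o['clock'],2),'q',o['joint_pos'].round(2))
E
python3 -c "
from h import *
need(C+[0,0,.135])"
```

```text
shift [-12.361  -0.042   0.276] turn 8.544 pos [0.3037 0.378  0.2711] clk 0.72 q [-1.13 -0.    0.14  1.76  0.    1.38 -0.4 ]
```

```bash
python3 -m pendant '[[-1.5,0,0,1.5,0],[-3,0,0,3,0],[-4.5,0,0,4.5,0],[-6,0,0,6,0],[-7.5,0,0,7.5,0]]' && python3 -c "
from h import *
need(C+[0,0,.135])"
```

```text
clock: 1.35
position: [0.4724, 0.1302, 0.2713]
ee_rot: [0.772, 0.636, 0.0, -0.0]
ft_force: [0.5, 0.9, -0.6]
grip_width: 1.001
shift [-3.498  3.384  0.28 ] turn 1.047 pos [0.4724 0.1302 0.2713] clk 1.35 q [-0.82 -0.01  0.46  1.77  0.    1.38 -0.55]
```

```bash
python3 -m pendant '[[-1,1,0,1.05,0.2],[-1.8,2.2,0,1.05,0.35],[-2.6,3.35,0.3,1.05,0.35],[-2.6,3.35,0.5,1.05,0.35],[-2.6,3.35,0.5,1.05,0.35]]' && python3 -c "
from h import *
need(C+.0418*Y+[0,0,.031])"
```

```text
clock: 1.98
position: [0.5834, 0.0053, 0.2502]
ee_rot: [0.804, 0.595, -0.001, -0.001]
ft_force: [-0.7, 0.2, 0.2]
grip_width: 0.652
shift [0.096 0.174 2.355] turn 0.043 pos [0.5834 0.0053 0.2502] clk 1.98 q [-0.61  0.25  0.63  1.58 -0.15  1.36 -0.26]
```

```bash
python3 -m pendant '[[0.1,0.17,0.9,0,0.35],[0.1,0.17,2.0,0,0.35],[0.1,0.17,2.35,0,0.35],[0.1,0.17,2.35,0,0.7],[0.1,0.17,2.35,0,0.8]]' 25 && python3 -c "
from h import *
need(C+.0418*Y+[0,0,.031])
print(manip.get_obs()['ft_force'])
look('a')"
```

```text
clock: 2.6
position: [0.5913, 0.0076, 0.1588]
ee_rot: [0.804, 0.595, 0.0, -0.001]
ft_force: [-7.2, 2.5, -0.4]
grip_width: 0.367
shift [-0.02  -0.005  0.071] turn 0.05 pos [0.5913 0.0076 0.1588] clk 2.6 q [-0.58  0.34  0.61  1.68 -0.21  1.19 -0.22]
[-7.18909902  2.48257719 -0.44507688]
2.7
```

```bash
python3 -c "
from h import *
o=[]
for n in('top','scene'):
    a=cv2.imread(f'pics/{n}_a.png');u,v=map(int,proj(n,C+.05*Z));o.append(cv2.resize(a[v-60:v+60,u-60:u+60],(400,400),interpolation=cv2.INTER_CUBIC))
cv2.imwrite('pics/za.png',np.hstack(o))"
```

```text
(no output)
```

View pics/za.png

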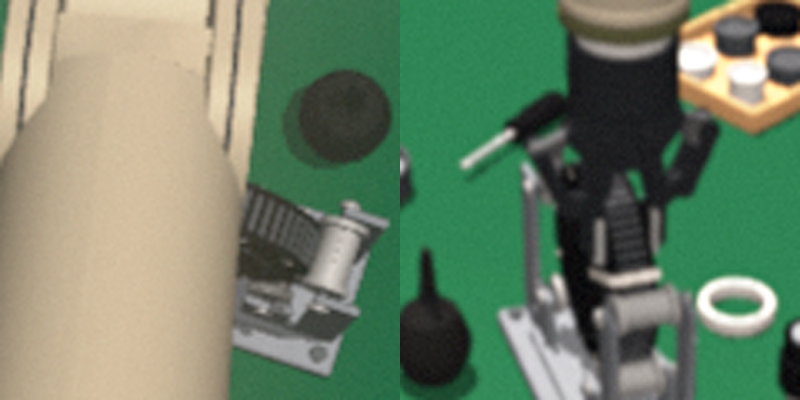

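View pics/u_scene_a.png

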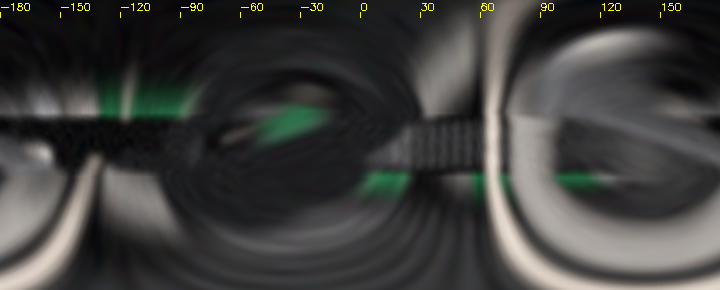

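```bash
python3 -m pendant '[[-0.12,-0.03,-0.09,0,0.8],[-0.37,-0.03,-0.23,0,0.8],[-0.62,-0.03,-0.32,0,0.8],[-0.9,-0.03,-0.37,0,0.8],[-1.19,-0.03,-0.37,0,0.8]]' && python3 -c "
from h import *
need(C-.0418*Y+[0,0,.034])"
```

```text
clock: 3.32
position: [0.5768, -0.0387, 0.173]
ee_rot: [0.804, 0.595, 0.001, -0.0]
ft_force: [1.9, 5.0, -5.1]
grip_width: 0.369
shift [-0.897 -0.007  0.348] turn 0.045 pos [ 0.5768 -0.0387  0.173 ] clk 3.33 q [-0.54  0.3   0.63  1.7  -0.19  1.2  -0.15]
```

```bash
python3 -m pendant '[[-0.28,0,0.05,0,0.8],[-0.55,0,0.15,0,0.8],[-0.75,0,0.26,0,0.8],[-0.93,0,0.38,0,0.8],[-0.93,0,0.38,0,0.8]]' && python3 -c "
from h import *
need(C-.0418*Y+[0,0,.034])
a,d=camera('scene');a=a[:,:,::-1].copy();cv2.imwrite('pics/scene_b.png',a);show('scene','b',a)
u,v=map(int,proj('scene',C+.05*Z));z=cv2.resize(a[v-60:v+60,u-60:u+60],(400,400),interpolation=cv2.INTER_CUBIC);w=cv2.resize(cv2.imread('pics/u_scene_b.png'),(400,290));cv2.imwrite('pics/zb.png',np.vstack([z,w])[:600])"
```

```text
clock: 3.95
position: [0.5655, -0.0753, 0.157]
ee_rot: [0.804, 0.594, -0.0, 0.0]
ft_force: [0.7, 0.4, 0.9]
grip_width: 0.371
shift [ 0.06  -0.003 -0.049] turn 0.033 pos [ 0.5655 -0.0753  0.157 ] clk 3.95 q [-0.49  0.3   0.65  1.74 -0.19  1.17 -0.09]
```

View pics/zb.png

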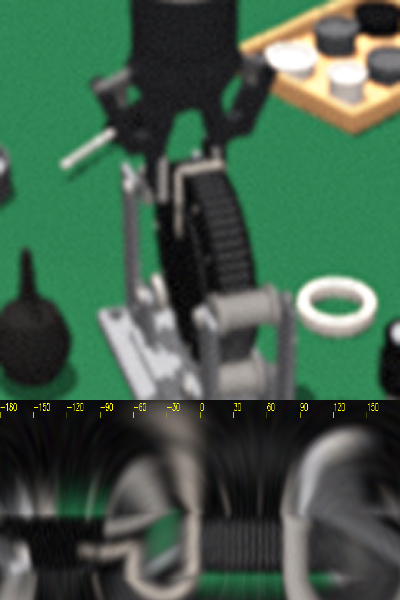

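```bash
cat >> h.py <<'E'
def zl(n,tag,dz=.05):
    a,d=camera(n);a=a[:,:,::-1].copy();cv2.imwrite(f'pics/{n}_{tag}.png',a);show(n,tag,a)
    u,v=map(int,proj(n,C+dz*Z));z=cv2.resize(a[v-60:v+60,u-60:u+60],(300,300),interpolation=cv2.INTER_CUBIC);w=cv2.imread(f'pics/u_{n}_{tag}.png')
    w=w[:,:];b=np.zeros((300,790-300,3),np.uint8);w=cv2.resize(w,(490,290));b[:290]=w
    cv2.imwrite(f'pics/z_{n}_{tag}.png',np.hstack([z,b]))
    print('clk',manip.get_obs()['clock'])
E
python3 -m pendant '[[0,0,0,0,0.35],[0,0,0,0,0.35],[0,0,0,0,0.35],[0,0,0,0,0.35],[0,0,0,0,0.35]]'; python3 -c "
from h import *
zl('scene','c')"
```

```text
clock: 4.62
position: [0.5657, -0.074, 0.1569]
ee_rot: [0.804, 0.595, -0.0, -0.0]
ft_force: [-0.0, -0.6, 1.0]
grip_width: 0.645
clk 4.675
```

View pics/z_scene_c.png

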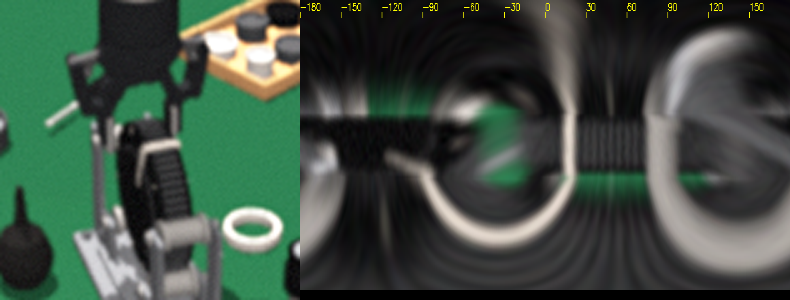

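```bash
for i in 1 2; do python3 -m pendant '[[0,0,0,0,0.35],[0,0,0,0,0.35],[0,0,0,0,0.35],[0,0,0,0,0.35],[0,0,0,0,0.35]]' | head -1; done; python3 -c "
from h import *
zl('scene','d')"; python3 -m pendant '[[0,0,0,0,0.35],[0,0,0,0,0.35],[0,0,0,0,0.35],[0,0,0,0,0.35],[0,0,0,0,0.35]]' | head -1;python3 -c "
from h import *
zl('scene','e');a=cv2.imread('pics/z_scene_d.png');b=cv2.imread('pics/z_scene_e.png');cv2.imwrite('pics/de.png',np.vstack([a,b]))"
```

```text
clock: 5.3
clock: 5.92
clk 5.975
clock: 6.6
clk 6.65
```

View pics/de.png

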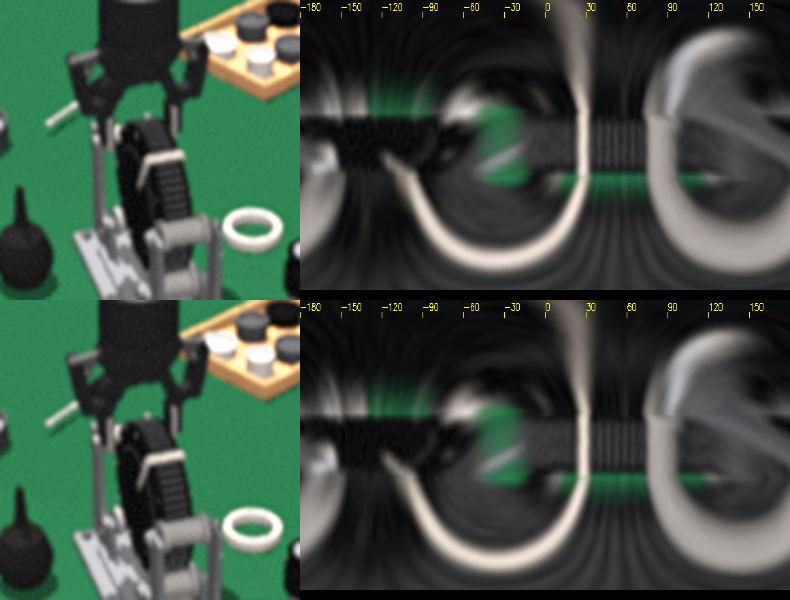

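```bash
cat >> h.py <<'E'
def idx(f,lo=-60,hi=75,n='scene',rows=(60,84)):
    a=cv2.imread(f);o=unroll(n,a).astype(float).mean(2)[rows[0]:rows[1]].mean(0)
    ph=np.arange(-180,180,.5);k=(ph>=lo)&(ph<=hi);x=ph[k];y=o[k];b=cv2.GaussianBlur(y[None],(0,0),12)[0]
    i=np.argmax(y-b);w=np.clip((y-b)[max(0,i-6):i+7],0,None);return round(float((x[max(0,i-6):i+7]*w).sum()/w.sum()),1)
E
python3 -c "
from h import *
for t in 'abcde': print(t,idx(f'pics/scene_{t}.png',-20 if t=='b' else 5))"
python3 -m pendant '[[0,0,0,0,0.8],[0,0,0,0,0.8],[0.1,0,-0.08,0,0.8],[0.35,0,-0.23,0,0.8],[0.6,0,-0.32,0,0.8]]' 25
```

```text
a 66.0
b 74.3
c 17.6
d 27.9
e 28.1
clock: 7.28
position: [0.5728, -0.0515, 0.1701]
ee_rot: [0.804, 0.594, -0.0, 0.0]
ft_force: [1.6, -5.5, -3.4]
grip_width: 0.368
```

```bash
python3 -m pendant '[[0.28,0,-0.05,0,0.8],[0.56,0,-0.06,0,0.8],[0.84,0,-0.03,0,0.8],[1.1,0,0.05,0,0.8],[1.35,0,0.18,0,0.8]]'; python3 -m pendant '[[0.2,0,0.16,0,0.8],[0.2,0,0.16,0,0.8]]';python3 -c "
from h import *
zl('scene','f')
need(C)"
```

```text
clock: 7.9
position: [0.5891, 0.0007, 0.1635]
ee_rot: [0.804, 0.594, 0.0, 0.0]
ft_force: [-1.5, -3.5, 5.0]
grip_width: 0.37
clock: 8.15
position: [0.5918, 0.0097, 0.1567]
ee_rot: [0.804, 0.595, 0.001, 0.0]
ft_force: [4.3, 2.0, -0.1]
grip_width: 0.373
clk 8.2
shift [-1.121 -0.008  0.792] turn 0.055 pos [0.5918 0.0097 0.1568] clk 8.2 q [-0.58  0.34  0.6   1.68 -0.21  1.18 -0.22]
```

View pics/z_scene_f.png

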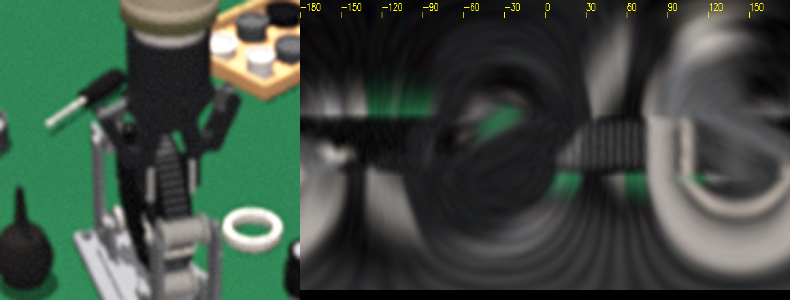

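```bash
for i in 1 2 3 4; do python3 -m pendant '[[0,0,0,0,0.35],[0,0,0,0,0.35],[0,0,0,0,0.35],[0,0,0,0,0.35],[0,0,0,0,0.35]]' | head -1; done; python3 -c "
from h import *
zl('scene','g')"; python3 -m pendant '[[0,0,0,0,0.35],[0,0,0,0,0.35],[0,0,0,0,0.35]]' | head -1;python3 -c "
from h import *
zl('scene','h');a=cv2.imread('pics/z_scene_g.png');b=cv2.imread('pics/z_scene_h.png');cv2.imwrite('pics/gh.png',np.vstack([a,b]))"
```

```text
clock: 8.82
clock: 9.45
clock: 10.07
clock: 10.7
clk 10.75
clock: 11.12
clk 11.175
```

View pics/gh.png

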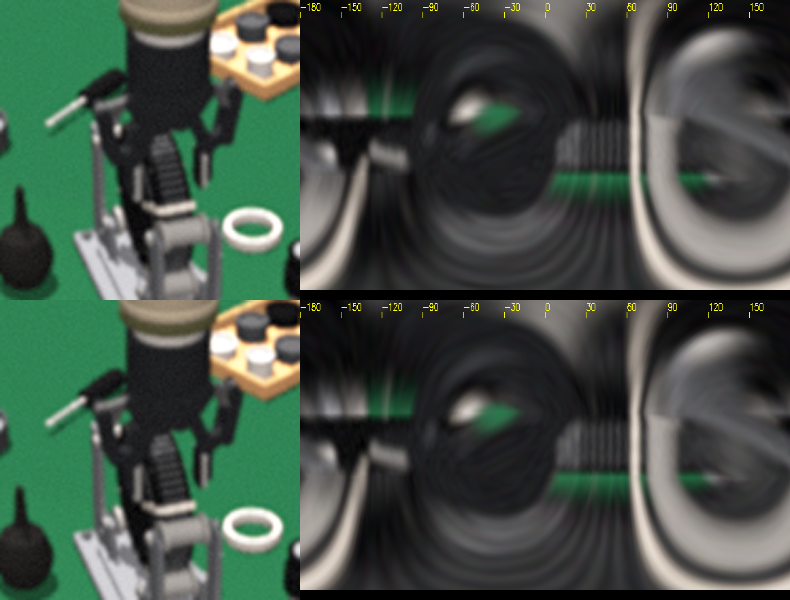

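```bash
python3 -c "
from h import *
for t in 'gh': print(t,idx(f'pics/scene_{t}.png',15))
print(manip.get_obs()['ft_force'])"
python3 -m pendant '[[0,0,0,0,0.8],[0,0,0,0,0.8],[-0.15,0,-0.11,0,0.8],[-0.31,0,-0.21,0,0.8],[-0.48,0,-0.29,0,0.8]]' 30
python3 -m pendant '[[0,0,0,0,0.8],[0,0,0,0,0.8],[0,0,0,0,0.8]]';  python3 -c "
from h import *
zl('scene','i')
print(idx('pics/scene_i.png',25))"
```

```text
g 65.9
h 65.9
[-0.15029381  0.1093504   0.3472786 ]
clock: 11.8
position: [0.5858, -0.0097, 0.1675]
ee_rot: [0.804, 0.595, 0.001, 0.0]
ft_force: [5.9, 1.8, -9.1]
grip_width: 0.368
clock: 12.18
position: [0.5855, -0.0105, 0.1677]
ee_rot: [0.804, 0.594, 0.0, 0.0]
ft_force: [3.6, -2.8, -2.8]
grip_width: 0.371
clk 12.225
47.6
```

View pics/z_scene_i.png

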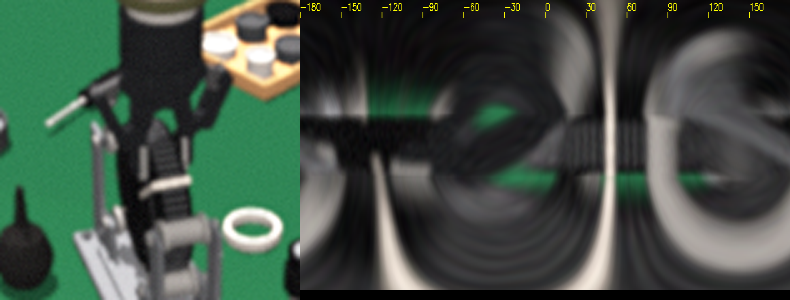

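```bash
python3 -m pendant '[[0,0,0,0,0.8],[0,0,0,0,0.8],[0,0,0,0,0.8],[0,0,0,0,0.8],[0,0,0,0,0.8]]' 30;  python3 -c "
from h import *
zl('scene','j')
print(idx('pics/scene_j.png',25))
a=cv2.imread('pics/scene_j.png').astype(int);b=cv2.imread('pics/scene0.png').astype(int)
d=(abs(a-b).max(2)>60).astype(np.uint8);n,l,s,c=cv2.connectedComponentsWithStats(d);print([x for x in s[1:].tolist() if x[4]>30])
print(manip.get_obs()['joint_velocities'].round(4))"
```

```text
clock: 12.85
position: [0.5855, -0.0104, 0.1677]
ee_rot: [0.804, 0.594, 0.0, 0.0]
ft_force: [4.8, -3.0, -2.1]
grip_width: 0.37
clk 12.9
47.6
[[348, 0, 87, 60, 1906], [527, 0, 113, 52, 2138], [561, 9, 17, 20, 201], [351, 17, 22, 25, 227], [497, 24, 44, 53, 1453], [451, 26, 34, 45, 968], [268, 42, 44, 46, 995], [294, 58, 52, 51, 1815], [627, 63, 13, 16, 132], [451, 68, 14, 36, 332], [493, 77, 27, 91, 979], [275, 89, 12, 13, 66], [454, 105, 19, 24, 122], [486, 105, 19, 28, 283], [437, 106, 29, 59, 809], [278, 111, 39, 45, 1214], [292, 131, 7, 9, 53], [281, 152, 45, 70, 1635], [269, 186, 12, 7, 41], [273, 197, 9, 14, 70], [491, 206, 14, 11, 63], [289, 215, 3, 12, 32], [444, 214, 25, 22, 149], [289, 225, 21, 9, 88], [501, 233, 66, 76, 1066], [297, 240, 24, 8, 99], [448, 262, 56, 23, 270], [501, 270, 15, 13, 52], [307, 274, 139, 59, 2386], [285, 291, 9, 8, 51]]
[-0.0006 -0.0008 -0.0002  0.0006 -0.0005  0.0004  0.001 ]
```

View pics/scene_j.png

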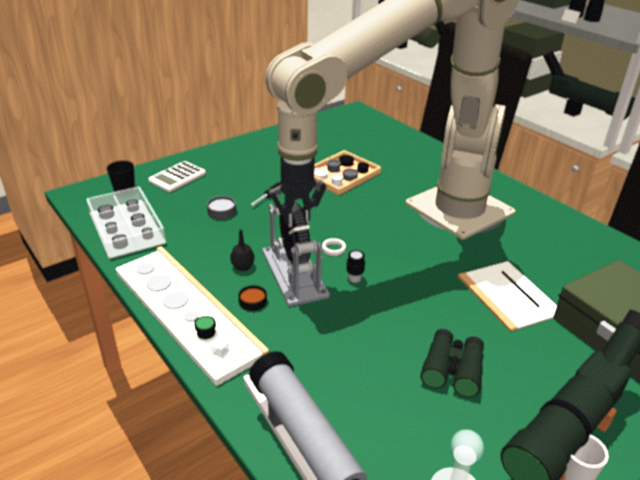

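The picture shows the gripper on the rim at about (296,200). The eyepiece (356,265), ring (334,246), blower (242,255), lens (252,297), binoculars (453,362) and spare cell (222,207) are where they were at the start; the other differences are the arm and its shadow.

```bash
python3 -c "
from workcell import hand_in
print(hand_in())"
```

```text
the job is handed in; nothing more can be done
None
```

I found the heavy side by letting the cell creep to rest from both directions. I then handed in at about 12.9 s, still gripping the rim at 30 N with the heavy side straight down.

- **Finding it:** I turned the cell about 80° one way and let go, and the index stopped at 28.1° from the top (towards the stand's +y). From the other way it stopped at 65.9°. When I first gripped it the index was at 66.0°, which agrees with the second stop. The midpoint, 47.0°, puts the heavy side straight down. The stops are 19° either side of that, inside the stated 12 to 28°.
- **Final hold:** the index was at 47.6°, about 0.6° off, with no change between two pictures 0.7 s apart. Joint speeds were about zero and the wrist force was about 6 N.
- **Bench:** I compared the last scene picture with the first by eye and saw nothing moved. The screwdriver handle is partly hidden behind the gripper there, so I did not check it fully.
- **Not usable or failed:**
  - The top camera was blocked by the arm while gripping, so the index readings come from the scene camera only.
  - My automatic index reading failed on one picture, taken after the first turn. I read that one by eye, and it was not used for the result.

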